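# Load the extraction bay, wedge its gate and start the fan

### The arm

A 6-joint arm with a two-finger parallel gripper is mounted at the origin on the work surface. World frame = base frame: x ahead of the robot, y to its left, z up, the work surface at z = 0. Lengths are in m, angles in rad, forces in N, time in s.
With the tool pointing down it reaches from about 0.375 to 0.925 m from the base axis. Payload 5.7 kg.
Tool frame: the origin (TCP) lies at the very end of the fingers, on their centre line; the grasp point (between the pads) lies 19 mm behind it; z points along the fingers, y is the line along which they close (so a half turn about z gives the same grasp; the last joint's range is limited). The gripper opens to 85 mm and grips with 20 to 120 N. Pads are 22 mm wide; open, the fingers measure 114 mm over their backs; the gripper's body (76 mm by 85 mm) begins 54 mm behind the grasp point. The pads swing forward as they close: fully open they stand 13 mm farther back than shut.
Start: joints at [-1.324, 0.359, 1.51, -0, 1.272, -0.115], TCP at [0.212, -0.561, 0.231] pointing down, gripper open.
Joint ranges: [-2.97, 2.97], [-1.01, 2.36], [0.21, 2.38], [-0.96, 4.11], [0.2, 2.71], [-2.98, 2.98]. Speed limits (rad/s): [2.39, 2.39, 3.14, 3.14, 3.14, 3.14].

### API

Orientations are given as a unit quaternion [w, x, y, z].
In Python, from workcell import env gives the robot as it stands.
- The arm moves only by the shell command python3 -m pendant 'ROWS' [FORCE]. ROWS is JSON, one flat list of numbers, 5 for each row, row after row: the closure, from 0 (fully open) to 1 (shut), then the shift along the tool's x, y, z as a fraction of full scale, then the turn about the tool's z as a fraction of full scale. A call has 1 to 8 rows; each row is the pose to reach, as a shift and turn from the pose commanded when the call began, along the tool's axes at that moment; what a row does not reach only later rows make up. Full scale, the value 1, is 1 m for a shift and 45 degrees for a turn. A row lasts 1/10 s, in which the tool goes at most 50 mm and 8.59 degrees, less where a joint would pass 70% of its speed; a pose out of reach is approached as far as the arm can. A call with a number of a shift or a turn outside -1 to 1 is refused whole. A call with a gripper value outside its range is refused whole. The fingers move at their own pace and stop on an object; FORCE is the grip in N (left out, the last holds). Time passes only in rows, so rows that repeat a pose let the fingers close. It gives the time, the measured TCP pose, the force, the opening and the grip force at its end, in the units of the state.
- env.observe(): the state, without advancing time (a new reading comes with each control period).
- env.snapshot(name): name is "scene" or "top" or "wrist"; returns the picture (420x560x3 uint8, red, green, blue); there is no depth.
- env.camera_model(name): a dict with "fovy" (degrees; the focal length in pixels is half the picture's height over the tangent of half this angle, whatever the lens; pixels are square), "cx", "cy" (the principal point, pixels), "distortion" ([k1, k2, p1, p2, k3] as OpenCV has them; the pictures are not rectified), "position" and "orientation" of the camera in the world; the wrist camera has in their place "hand_eye" (4x4, takes a point from camera to tool coordinates, whose origin is the TCP and whose axes are the flange's). Camera axes: x right, y down, z forward; pixel columns grow to the right and rows downward; lengths in m; the calibration is good to about 2 mm. A picture is of the moment at which its call begins: read the wrist's pose just before it. camera_model takes no time and is no camera call.
- env.sign_off(): hands the job in; it is judged then, once.
The state is a dict: "t": time; "qpos": joint angles; "joint_vel": joint speeds; "joint_torque": joint torques, N m; "eef_pos": TCP position; "eef_rot": TCP orientation; "wrist_force": force on the tool from outside, world axes, zero at the start; "wrist_torque": the same for the moment, N m; "width": opening from 0.0 (shut) to 1.0 (fully open); "grip_force": force on a finger pad.
Only numpy, scipy, OpenCV 4.12 (cv2) and the standard library are available. Lean on these libraries where they do the work, as an engineer would, in place of code of your own. Each camera call takes 0.05 s, during which the arm holds its last target. There are 200 camera calls.

### The job

Lift every painted bird house up and off its peg on the drying rack and stand it upright on the slatted deck of the extraction bay. Swing the bay's yellow gate fully shut and tap the orange wedge, thin end first, under it from the outside until it stays jammed tight by itself. With all that done, hold the spring-return start switch over to its green side for about a second and let it spring back; never push it to the red side, and leave the other things on the bench alone.

Things in the scene. Friction and masses are not known exactly. Their poses are not given: they have to be found in the camera images.
- house_blue: loose blue bird house, about 0.22 kg; 2 or 3 of the three are present. Origin: centre of its flat underside; z up, front to -x. Body 64 x 64, 75 high; roof 78 (x) x 76 (y), ridge at 100. On it a frame 12 thick in x: opening 40 wide (y) at z 100-140, which hangs on a peg; cross bar 60 wide at 140-152; grip tab 30 wide (y) at 152-190
- house_white: loose white bird house, about 0.22 kg; 2 or 3 of the three are present. Origin: centre of its flat underside; z up, front to -x. Body 64 x 64, 75 high; roof 78 (x) x 76 (y), ridge at 100. On it a frame 12 thick in x: opening 40 wide (y) at z 100-140, which hangs on a peg; cross bar 60 wide at 140-152; grip tab 30 wide (y) at 152-190
- house_green: loose green bird house, about 0.22 kg; 2 or 3 of the three are present. Origin: centre of its flat underside; z up, front to -x. Body 64 x 64, 75 high; roof 78 (x) x 76 (y), ridge at 100. On it a frame 12 thick in x: opening 40 wide (y) at z 100-140, which hangs on a peg; cross bar 60 wide at 140-152; grip tab 30 wide (y) at 152-190
- rack: fixed drying rack: a cross rail 320 wide (y) on two end posts, 198 high, its face 70 mm behind the hanging places. Origin on the table under the middle hanging place; x points away from the robot into the rail. A hung house has its origin 45 mm above the table at rack y -100, 0 or 100 with its axes along the rack's. To free it: lift 20 mm (room for 30), pull 80 mm to the rack's -x, then raise
- peg1 (a point): hanging place on top of the middle peg (rack y = 0, 185 mm above the table); two more like it at rack y = -100 and +100. Each peg is a 10 x 10 mm bar along the rack's x, ending 29 mm in front (-x) in an upturned lip, 8 mm thick, rising 10 mm above the peg's top
- house_blue_tab (a point): where to grip this house: on its dark grip tab, 172 mm above its underside; the fingers close on 12 mm along the house's x, tips about 153 mm above the underside
- house_white_tab (a point): where to grip this house: on its dark grip tab, 172 mm above its underside; the fingers close on 12 mm along the house's x, tips about 153 mm above the underside
- house_green_tab (a point): where to grip this house: on its dark grip tab, 172 mm above its underside; the fingers close on 12 mm along the house's x, tips about 153 mm above the underside
- bay: fixed open-topped plywood bay. Origin on the table under the deck's centre; x points away from the robot to the back wall, the gate is on the -x side. Walls 85 high, 300 apart inside (y). Deck: slatted, top 25 mm above the table, x -67 to +67, y -150 to +150; three houses fit side by side, 95 mm apart. Between deck and gate is bare table
- gate (a joint): yellow gate, rad: 0 shut against its stop, + swings out to the bay's -x; starts at 0.2 to 0.42, stays where left (hinge friction 0.12 N m). Panel 298 wide, 18 thick, lower edge 16 and top 85 mm above the table. Shut, its outer face is at bay x = -144. Push the outer face to shut it
- gate_hinge (a point): on the gate's upright hinge axis (bay x = -135, y = +150), 50 mm above the table
- gate_free (a point): top of the gate's free end, on its outer face
- wedge: loose orange wedge 125 long (x), 36 wide (y), 0.12 kg; 4 mm high at the thin end (+x) rising straight to 35 at the heel (-x). Origin: centre of its underside. Grip across the 36 mm near the heel. Squarely under the shut gate it first touches with its origin at bay x = -158; pushed on with 10 to 20 N it jams and keeps pressing on the gate when let go. Goes under the gate's free half
- wedge_tip (a point): middle of the wedge's thin end, at the underside
- switch (a joint): start switch stick, rad: 0 centred, + towards the box's +y (green plate), - towards -y (red plate), stops at +-0.45; spring 0.5 N m/rad (about 4 N at the knob for 0.4). Over means more than 0.28.
- switch_knob (a point): centre of the stick's black ball knob, 22 mm across, 100 mm above the table when centred; stick 12 mm thick, pivot 55 mm below
- switch_box: fixed grey switch box 80 (x) x 100 (y) x 45 mm high, origin under its centre; green plate on top at +y, red plate at -y; the stick stands at its centre
- tape: bystander, to be left alone: roll of blue tape, 70 mm across, 30 mm high; origin at its underside
- hammer: bystander, to be left alone: hammer lying down; origin at its underside
- jar: bystander, to be left alone: lidded jar, 66 mm across, 90 mm high; origin at its underside
- mug: bystander, to be left alone: white mug, 76 mm across, 85 mm high; origin at its underside
- offcut: bystander, to be left alone: plank offcut 110 x 50 x 30 mm; origin at its underside
- screwdriver: bystander, to be left alone: screwdriver lying down; origin at its underside
Mind the look-alikes: they are no part of the job. Leave any pink, purple or turquoise look-alike of the house_white alone.

How it is judged:
By the outcome, as a careful person would: the job done as asked, in the order asked, and still so for the second after the job is handed in, with the robot touching nothing.
Of house_blue, house_white, house_green only 2 to 3 are there at a start; the rules pass over those that are not, and their reading is None.
At some moment in a run one of wedge may be knocked a few centimetres aside while the robot is not near it.
Once in a run the grip may slacken for a moment while it holds something.
It also fails if it takes over 208 s, if anything falls off the work surface, if the arm or the gripper's body presses on something with over 40 N, if the wrist force passes 120 N, or if a joint passes its speed limit or range.

## Working session

There is one attempt and no reset: what is moved stays moved. The work goes in short steps, Python scripts to look and compute and a shell command to move; the robot and the scene stay as the last step left them, time stands still between calls to the robot, and variables do not carry over. Pictures are saved under pics/ and viewed, at most 14 in all, crops included, and the job is handed in when it is done.

```bash
ls; mkdir -p pics; python3 - <<'E'
from workcell import env
import cv2
for n in ("scene","top"):
    cv2.imwrite(f"pics/{n}0.png",cv2.cvtColor(env.snapshot(n),cv2.COLOR_RGB2BGR)); print(n,env.camera_model(n))
print(env.camera_model("wrist")); print(env.observe())
E
```

```text
pics
scene {'fovy': 54.5788692802688, 'cx': 281.2029623713019, 'cy': 214.35418586758584, 'distortion': array([0.03067262, 0.        , 0.        , 0.        , 0.        ]), 'position': array([1.44624902, 0.49816252, 0.86736508]), 'orientation': array([-0.2471633 ,  0.47611249,  0.73941376, -0.40681015])}
top {'fovy': 54.9818310366741, 'cx': 274.11975888725397, 'cy': 213.03023302421002, 'distortion': array([-0.11379265,  0.        ,  0.        ,  0.        ,  0.        ]), 'position': array([0.27990402, 0.01118117, 1.50076253]), 'orientation': array([-0.04276945,  0.71368362, -0.69803713,  0.03963125])}
{'fovy': 63.906973783370574, 'cx': 274.8107640213963, 'cy': 210.32312029932416, 'distortion': array([-0.0778203,  0.       ,  0.       ,  0.       ,  0.       ]), 'hand_eye': array([[-9.37264336e-04, -9.51099817e-01, -3.08882274e-01,
         7.90043510e-02],
       [ 9.99999555e-01, -9.24774162e-04, -1.86839411e-04,
        -9.43974873e-04],
       [-1.07943417e-04, -3.08882312e-01,  9.51100261e-01,
        -1.42462319e-01],
       [ 0.00000000e+00,  0.00000000e+00,  0.00000000e+00,
         1.00000000e+00]])}
{'t': 0.1, 'qpos': array([-1.32412363e+00,  3.59424404e-01,  1.51132150e+00,  5.58950250e-06,
        1.27254317e+00, -1.15090067e-01]), 'joint_vel': array([-8.73661438e-05, -2.31965690e-03, -3.23619679e-03, -9.72247330e-04,
        3.63331163e-04, -5.91279330e-04]), 'joint_torque': array([ 1.70030603e-04, -5.28651559e+01, -2.79349440e+01, -3.06379625e-04,
        4.96697132e-03,  1.06590730e-05]), 'eef_pos': array([ 0.21220078, -0.56055463,  0.2305438 ]), 'eef_rot': array([-8.46547648e-04,  9.83685312e-01,  1.79895771e-01, -5.30995220e-05]), 'wrist_force': array([ 0.82747178,  0.24965749, -0.26735572]), 'wrist_torque': array([-0.04311192,  0.06080752,  0.06059771]), 'grip_force': 0.0, 'width': 0.9977197608111745}
```

View pics/top0.png

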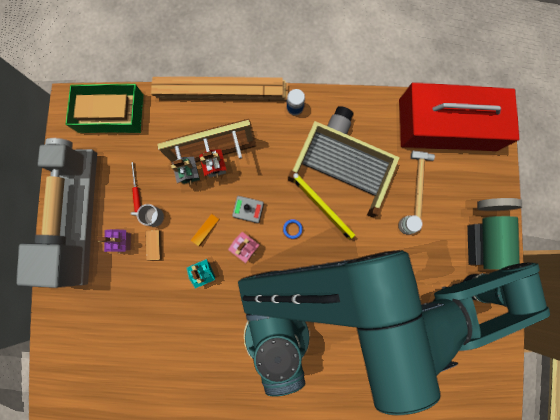

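View pics/scene0.png

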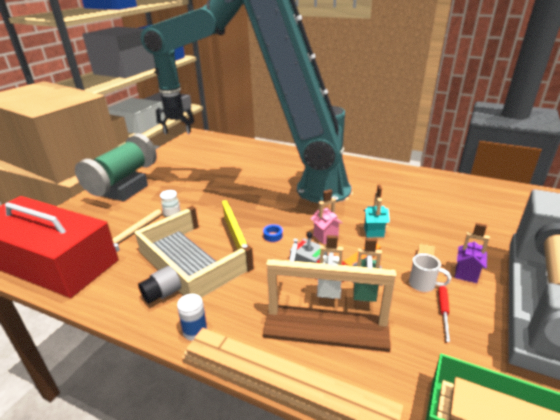

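Top view: the rack is near (208,140), with houses at (185,168) and (211,160). Look-alikes are pink (243,246), turquoise (201,273) and purple (117,241). The bay is near (345,165) with its gate open from (297,178) to (352,236). The wedge is at (206,230) and the switch at (248,208). Next I'll take enlarged crops.

```bash
cat > h.py <<'E'
import numpy as np, cv2
from workcell import env
from scipy.spatial.transform import Rotation as R
def rot(q): return R.from_quat([q[1],q[2],q[3],q[0]]).as_matrix()
def cam(name, st=None):
    m=env.camera_model(name); f=210/np.tan(np.radians(m['fovy'])/2)
    K=np.array([[f,0,m['cx']],[0,f,m['cy']],[0,0,1]])
    if name=='wrist':
        T=m['hand_eye']; Rt=rot(st['eef_rot']); return K,m['distortion'],Rt@T[:3,:3],st['eef_pos']+Rt@T[:3,3]
    return K,m['distortion'],rot(m['orientation']),m['position']
def px2w(name,pts,z,st=None):
    K,d,Rc,p=cam(name,st); u=cv2.undistortPoints(np.array(pts,float).reshape(-1,1,2),K,d).reshape(-1,2)
    r=np.c_[u,np.ones(len(u))]@Rc.T; z=np.broadcast_to(z,len(u)); return p+r*((z-p[2])/r[:,2])[:,None]
def w2px(name,P,st=None):
    K,d,Rc,p=cam(name,st); return cv2.projectPoints((np.array(P,float).reshape(-1,3)-p)@Rc,np.zeros(3),np.zeros(3),K,d)[0].reshape(-1,2)
def tri(name1,a,name2,b,st1=None,st2=None):
    A=[];B=[]
    for n,p,s in((name1,a,st1),(name2,b,st2)):
        K,d,Rc,c=cam(n,s);u=cv2.undistortPoints(np.array([[p]],float),K,d)[0,0];r=Rc@[*u,1];r/=np.linalg.norm(r)
        M=np.eye(3)-np.outer(r,r);A.append(M);B.append(M@c)
    return np.linalg.solve(A[0]+A[1],B[0]+B[1])
def snap(n,f):
    st=env.observe(); im=cv2.cvtColor(env.snapshot(n),cv2.COLOR_RGB2BGR); cv2.imwrite(f'pics/{f}.png',im)
    import pickle; pickle.dump(st,open(f'pics/{f}.pkl','wb')); return im,st
def crop(f,x,y,w,h,s,out):
    im=cv2.imread(f'pics/{f}.png')[y:y+h,x:x+w]; im=cv2.resize(im,None,fx=s,fy=s,interpolation=cv2.INTER_CUBIC)
    for g in range(-x%20,w,20): cv2.putText(im,str(x+g),(g*s,10),0,.35,(255,255,255),1); cv2.line(im,(g*s,12),(g*s,18),(255,255,255),1)
    for g in range(-y%20,h,20): cv2.putText(im,str(y+g),(0,g*s+4),0,.35,(255,255,255),1); cv2.line(im,(26,g*s),(32,g*s),(255,255,255),1)
    cv2.imwrite(f'pics/{out}.png',im)
def go(target,yaw_tooly=None):
    """print shift in tool axes to reach world target, and turn fraction to put tool y along world angle (deg, mod 180)"""
    st=env.observe(); Rt=rot(st['eef_rot']); print('shift',np.round(Rt.T@(np.array(target)-st['eef_pos']),4))
    if yaw_tooly is not None:
        cur=np.degrees(np.arctan2(Rt[1,1],Rt[0,1])); d=((cur-yaw_tooly)+90)%180-90 # tool z down: + turn lowers world angle
        print('tool y at',round(cur,1),'turn frac',round(d/45,4),'q6',round(st['qpos'][5],3))
E
python3 -c "
from h import *
crop('top0',150,110,130,150,5,'top0a'); im=cv2.imread('pics/top0a.png'); cv2.imwrite('pics/top0a.png',im[:600,:650]) 
crop('top0',150,110,265,150,3,'top0b')
crop('scene0',120,180,290,170,2,'s')
crop('scene0',250,180,140,150,4,'scene0a')
"
```

```text
(no output)
```

View pics/top0b.png

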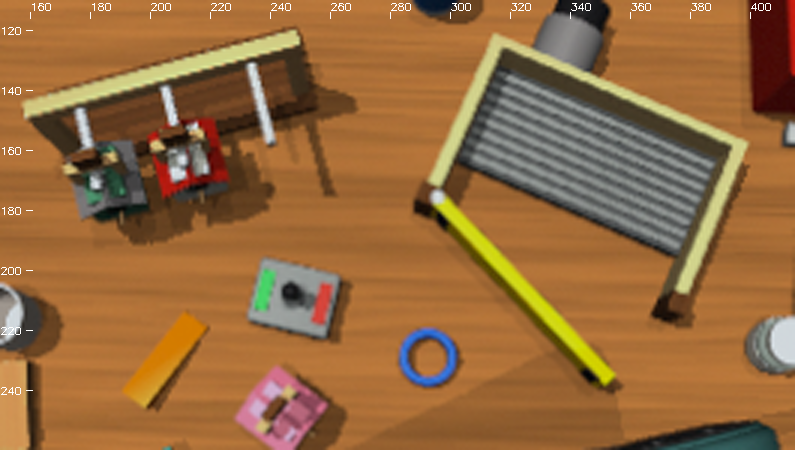

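View pics/scene0a.png

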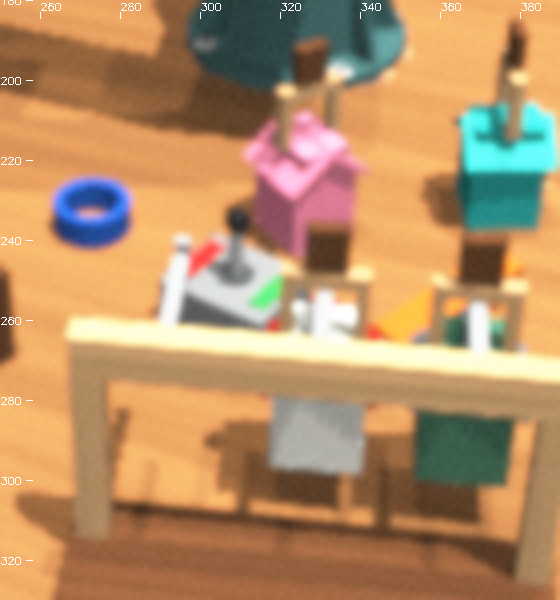

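Only white (middle peg) and green (rack y=+100) are present. The empty peg is at rack y=-100. The pink, turquoise and purple houses stand on the table and don't match the description. Now the numbers.

```bash
python3 - <<'E'
from h import *
from scipy.optimize import least_squares
c=lambda L:[(x/3+150,y/3+110) for x,y in L]
def fit(obs,P0,name='top'):
    px=np.array(c([o[:2] for o in obs]));L=np.array([o[2:] for o in obs])
    def f(p):
        co,s=np.cos(p[2]),np.sin(p[2]); W=np.c_[p[0]+co*L[:,0]-s*L[:,1],p[1]+s*L[:,0]+co*L[:,1],L[:,2]]
        return (w2px(name,W)-px).ravel()
    r=least_squares(f,P0); print('pose',np.round(r.x[:2],4),np.degrees(r.x[2]).round(2),'res',np.round(r.fun.reshape(-1,2),1).tolist()); return r.x
# rack front edge of rail top: x=.070, y=+-.16, z=.198 ; peg tips (lips) top of empty peg
rk=fit([(30,118,.07,.16,.198),(301,47,.07,-.16,.198),(270,144,-.025,-.1,.195)],[.55,.2,.2])
by=fit([(438,197,-.135,.15,.085),(460,163,-.067,.15,.025),(673,255,-.067,-.15,.025),(512,64,.067,.15,.085)],[.46,-.25,-.4])
ge=px2w('top',c([(614,380),(600,388)]),.085); print('gate free',ge.round(4))
print('wedge corners z0',px2w('top',c([(187,313),(208,327),(123,392),(148,408)]),[.0,.0,.0,.0]).round(4).tolist())
print('box top',px2w('top',c([(263,258),(342,275),(330,338),(250,318)]),.045).round(4).tolist(),'knob',px2w('top',c([(291,292)]),.1).round(4))
for n,L in(('white',(0,0)),('green',(0,.1))):
    co,s=np.cos(rk[2]),np.sin(rk[2]);p=rk[:2]+[co*L[0]-s*L[1],s*L[0]+co*L[1]]
    w=[*p,.045+.19]; print(n,p.round(4),'reach',np.hypot(*p).round(3),'tab top px crop',((w2px('top',w)-[150,110])*3).round(0),'scene',w2px('scene',w).round(1))
print('tri knob',tri('scene',(309,235),'top',c([(291,292)])[0]).round(4))
print('tri whitetabtop',tri('scene',(328,225),'top',c([(180,135)])[0]).round(4))
E
```

```text
pose [0.6139 0.2378] 15.53 res [[-1.3, 0.2], [0.8, 0.5], [0.4, -0.7]]
pose [ 0.6408 -0.2482] -23.59 res [[0.2, 1.3], [-0.4, -0.3], [1.8, 2.5], [-1.6, -3.6]]
gate free [[ 0.3681 -0.2663  0.085 ]
 [ 0.3583 -0.2497  0.085 ]]
wedge corners z0 [[0.4456, 0.2516, 0.0], [0.4286, 0.2246, 0.0], [0.3448, 0.328, 0.0], [0.3257, 0.2958, 0.0]]
box top [[0.5101, 0.1542, 0.045], [0.4912, 0.0574, 0.045], [0.4141, 0.0699, 0.045], [0.4362, 0.1675, 0.045]] knob [[0.4619 0.1147 0.1   ]]
white [0.6139 0.2378] reach 0.658 tab top px crop [[173. 133.]] scene [[331.3 235.1]]
green [0.5871 0.3341] reach 0.676 tab top px crop [[ 83. 156.]] scene [[370.3 238.3]]
tri knob [0.4619 0.1154 0.0983]
tri whitetabtop [0.6061 0.2253 0.2589]
```

```bash
python3 -m pendant '[0,0.32,-0.16,-0.12,-1, 0,0.32,-0.16,-0.12,-1, 0,0.32,-0.16,-0.12,-1, 0,0.32,-0.16,-0.12,-1, 0,0.32,-0.16,-0.12,-1, 0,0.32,-0.16,-0.12,-1, 0,0.32,-0.16,-0.12,-1, 0,0.32,-0.16,-0.12,-1]' 60; python3 -c "
from h import *
go([.5,.2,.42],15.5)"
```

```text
t: 0.9
eef_pos: [0.4571, -0.2955, 0.3525]
eef_rot: [0.0, 0.839, 0.544, 0.001]
wrist_force: [0.5, -0.5, -0.1]
width: 0.997
grip_force: 0.0
shift [ 0.4698 -0.1634 -0.0673]
tool y at -24.1 turn frac -0.8808 q6 -0.281
```

```bash
python3 -c "
from h import *
snap('wrist','w_bay')"; python3 -m pendant '[0,0.47,-0.16,-0.07,-0.88, 0,0.47,-0.16,-0.07,-0.88, 0,0.47,-0.16,-0.07,-0.88, 0,0.47,-0.16,-0.07,-0.88, 0,0.47,-0.16,-0.07,-0.88, 0,0.47,-0.16,-0.07,-0.88, 0,0.47,-0.16,-0.07,-0.88, 0,0.47,-0.16,-0.07,-0.88]'; python3 -m pendant '[0,0.08,-0.03,-0.01,0, 0,0.08,-0.03,-0.01,0, 0,0.08,-0.03,-0.01,0, 0,0.08,-0.03,-0.01,0]' ; python3 -c "
from h import *
snap('wrist','w_rack')
a=cv2.imread('pics/w_bay.png');b=cv2.imread('pics/w_rack.png')
go([.5,.2,.42],15.5)"
```

```text
t: 1.75
eef_pos: [0.4923, 0.0978, 0.4071]
eef_rot: [-0.0, 0.607, 0.795, -0.0]
wrist_force: [1.1, 0.4, -0.9]
width: 1.002
grip_force: 0.0
t: 2.15
eef_pos: [0.4423, 0.1654, 0.417]
eef_rot: [0.0, 0.606, 0.796, -0.0]
wrist_force: [1.1, 0.7, 0.1]
width: 1.001
grip_force: 0.0
shift [ 0.0188  0.0644 -0.0032]
tool y at 15.3 turn frac -0.0033 q6 -0.058
```

View pics/w_rack.png

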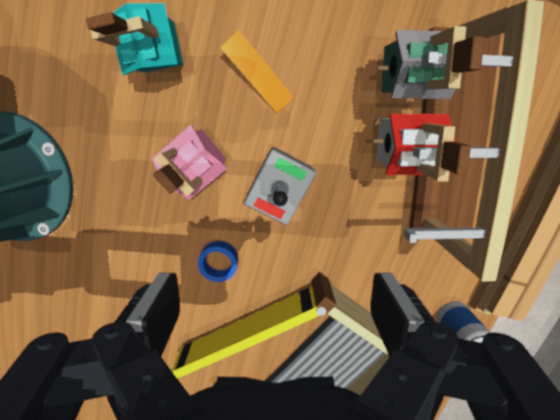

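View pics/w_bay.png

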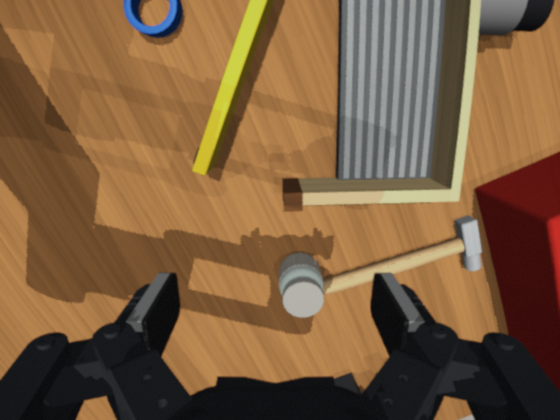

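```bash
cat >> h.py <<'E'
import pickle
from scipy.optimize import least_squares
def fit(obs,p0):
    "obs: (picfile,u,v,lx,ly,lz)"
    S={o[0]:pickle.load(open(f'pics/{o[0]}.pkl','rb')) if o[0][0]=='w' else None for o in obs}
    def f(p):
        co,s=np.cos(p[2]),np.sin(p[2]); r=[]
        for n,u,v,x,y,z in obs:
            r+=list(w2px('wrist' if n[0]=='w' else n[:-1],[p[0]+co*x-s*y,p[1]+s*x+co*y,z],S[n])[0]-[u,v])
        return np.array(r)
    r=least_squares(f,p0,loss='soft_l1'); print('pose',np.round(r.x[:2],4),np.degrees(r.x[2]).round(2),'res',np.round(f(r.x).reshape(-1,2),1).tolist()); return r.x
def loc(p,L): co,s=np.cos(p[2]),np.sin(p[2]); return np.array([p[0]+co*L[0]-s*L[1],p[1]+s*L[0]+co*L[1],L[2]])
E
python3 - <<'E'
from h import *
c=lambda x,y:(x/3+150,y/3+110)
rk=fit([('w_rack',484,234,.07,-.1,.185),('w_rack',497,153,.07,0,.185),('w_rack',512,60,.07,.1,.185),('w_rack',411,236,-.029,-.1,.195),('w_rack',483,278,.07,-.16,.198),
 ('top0',*c(30,118),.07,.16,.198),('top0',*c(301,47),.07,-.16,.198)],[.61,.24,.27])
by=fit([('w_rack',321,312,-.135,.15,.085),('w_bay',338,179,-.067,-.15,.025),('w_bay',435,178,.067,-.15,.025),('top0',*c(438,197),-.135,.15,.085),('top0',*c(460,163),-.067,.15,.025),('top0',*c(673,255),-.067,-.15,.025)],[.64,-.25,-.4])
st=pickle.load(open('pics/w_rack.pkl','rb'))
for n,y,o in(('white',0,(470,156)),('green',.1,(478,57))):
    L=loc(rk,[0,y,.235]); print(n,L.round(4),'pred tab top',w2px('wrist',L,st).round(0),'scene',w2px('scene',L).round(0),'body corner front bottom',w2px('wrist',loc(rk,[-.032,y,.045]),st).round(0))
print('wedge ends',px2w('wrist',[(234,36),(282,104)],[0.0,.0],st).round(4).tolist(),'knob',px2w('wrist',[(281,198)],.1,st).round(4))
print('gate free',px2w('wrist',[(201,169)],.085,pickle.load(open('pics/w_bay.pkl','rb'))).round(4))
E
```

```text
pose [0.6158 0.2417] 16.41 res [[0.5, -1.0], [1.7, -0.9], [-0.1, 0.2], [-0.9, 2.0], [-1.4, 3.1], [-2.5, 0.4], [-0.8, -0.7]]
pose [ 0.6497 -0.2451] -22.44 res [[0.0, -1.1], [1.4, 1.3], [-4.0, -0.1], [-0.3, -0.1], [-1.2, -1.7], [1.6, -0.5]]
white [0.6158 0.2417 0.235 ] pred tab top [[464. 160.]] scene [[333. 236.]] body corner front bottom [[377. 139.]]
green [0.5875 0.3376 0.235 ] pred tab top [[477.  52.]] scene [[372. 239.]] body corner front bottom [[382.  69.]]
wedge ends [[0.3349, 0.3202, 0.0], [0.4329, 0.2422, 0.0]] knob [[0.464  0.1185 0.1   ]]
gate free [[ 0.3743 -0.2573  0.085 ]]
```

```bash
python3 -c "
from h import *
go([.616,.2417,.265],16.4)"
```

```text
shift [0.0285 0.1874 0.1518]
tool y at 15.3 turn frac -0.0233 q6 -0.058
```

```bash
python3 -m pendant '[0.4,0.028,0.187,0.05,-0.024, 0.4,0.028,0.187,0.05,-0.024, 0.4,0.028,0.187,0.05,-0.024, 0.4,0.028,0.187,0.05,-0.024, 0.4,0.028,0.187,0.15,-0.024, 0.4,0.028,0.187,0.15,-0.024, 0.4,0.028,0.187,0.15,-0.024, 0.4,0.028,0.187,0.15,-0.024]'; python3 -c "
from h import *
_,st=snap('wrist','w_tab')
go([.616,.2417,.198],16.4)
for y in(0,.1):print(w2px('wrist',[loc([.6158,.2417,np.radians(16.4)],[a,y+b,.235]) for a in(-.006,.006) for b in(-.015,.015)],st).round(0).tolist())"
```

```text
t: 3.0
eef_pos: [0.6159, 0.2402, 0.2667]
eef_rot: [-0.001, 0.6, 0.8, -0.001]
wrist_force: [0.8, -0.2, 1.0]
width: 0.598
grip_force: 0.0
shift [ 0.0011 -0.0011  0.0711]
tool y at 16.3 turn frac -0.0016 q6 -0.017
[[266.0, 271.0], [265.0, 223.0], [287.0, 271.0], [287.0, 223.0]]
[[264.0, 89.0], [263.0, 23.0], [288.0, 89.0], [289.0, 23.0]]
```

View pics/w_tab.png

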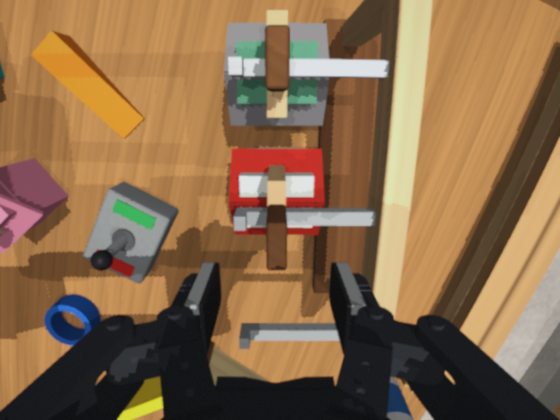

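The white tab is at x 267–287, down to y≈270, and green is at (277,57). Both match the predictions to about 1 px, so I'll grip white.

```bash
python3 -m pendant '[0.4,0.001,-0.001,0.035,0, 0.4,0.001,-0.001,0.069,0, 0.4,0.001,-0.001,0.069,0, 1,0.001,-0.001,0.069,0, 1,0.001,-0.001,0.069,0, 1,0.001,-0.001,0.069,0, 1,0.001,-0.001,0.069,0, 1,0.001,-0.001,0.069,0]' 80; python3 -m pendant '[1,0,0,-0.01,0, 1,0,0,-0.02,0, 1,0,0,-0.02,0, 1,0,-0.03,-0.02,0, 1,0,-0.06,-0.02,0, 1,0,-0.085,-0.022,0, 1,0,-0.085,-0.022,0, 1,0,-0.085,-0.04,0]'
```

```text
t: 3.85
eef_pos: [0.6162, 0.2428, 0.2016]
eef_rot: [0.002, 0.599, 0.801, 0.002]
wrist_force: [-0.9, -1.0, 6.5]
width: 0.131
grip_force: 78.0
t: 4.65
eef_pos: [0.5308, 0.2178, 0.2365]
eef_rot: [-0.001, 0.599, 0.801, -0.002]
wrist_force: [0.1, 0.5, -2.3]
width: 0.131
grip_force: 54.4
```

```bash
python3 -c "
from h import *
by=[.6497,-.2451,np.radians(-22.44)]
print('grasp ht: hung z .200'); 
t=loc(by,[0,-.05,.37]);print(t); go(t,-22.44)"; python3 -m pendant '[1,0,0,-0.04,0, 1,0,0,-0.08,0, 1,0,0,-0.12,0, 1,0,0,-0.13,0, 1,0,0,-0.13,0]'; python3 -c "
from h import *
by=[.6497,-.2451,np.radians(-22.44)]
t=loc(by,[0,-.05,.37]);print(t); go(t,-22.44);print(env.observe()['width'])"
```

```text
grasp ht: hung z .200
[ 0.63061421 -0.29131399  0.37      ]
shift [-0.5166 -0.0487 -0.1334]
tool y at 16.4 turn frac 0.8634 q6 -0.018
t: 5.15
eef_pos: [0.5343, 0.2188, 0.37]
eef_rot: [0.001, 0.599, 0.801, 0.002]
wrist_force: [0.5, 0.7, -2.6]
width: 0.129
grip_force: 81.9
[ 0.63061421 -0.29131399  0.37      ]
shift [-5.165e-01 -5.170e-02 -2.000e-04]
tool y at 16.4 turn frac 0.8633 q6 -0.017
0.12882834353124578
```

```bash
python3 -m pendant '[1,-0.1,-0.01,0,0.17, 1,-0.2,-0.02,0,0.34, 1,-0.3,-0.03,0,0.51, 1,-0.4,-0.04,0,0.68, 1,-0.48,-0.05,0,0.863, 1,-0.516,-0.052,0,0.863, 1,-0.516,-0.052,0,0.863, 1,-0.516,-0.052,0,0.863]'; python3 -c "
from h import *
by=[.6497,-.2451,np.radians(-22.44)]
t=loc(by,[0,-.05,.2]);go(t,-22.44);print(env.observe()['width'])"
```

```text
t: 5.95
eef_pos: [0.6059, -0.1765, 0.3649]
eef_rot: [-0.002, 0.831, 0.556, -0.001]
wrist_force: [1.5, -0.0, -2.3]
width: 0.128
grip_force: 81.8
shift [-0.0967  0.0674  0.1646]
tool y at -22.4 turn frac 0.0001 q6 -0.001
0.12790407167170412
```

```bash
python3 -m pendant '[1,-0.04,0.03,0,0, 1,-0.08,0.06,0,0, 1,-0.095,0.067,0,0, 1,-0.095,0.067,0,0, 1,-0.095,0.067,0,0]'; python3 -c "
from h import *
snap('wrist','w_bay2'); snap('top','top2')
cv2.imwrite('pics/c2.png',np.hstack([cv2.imread('pics/w_bay2.png')[:,:560],cv2.resize(cv2.imread('pics/top2.png')[60:270,280:400],None,fx=2,fy=2)]))
by=[.6497,-.2451,np.radians(-22.44)]
t=loc(by,[0,-.05,.2]);go(t,-22.44);print(env.observe()['width'])"
```

```text
t: 6.45
eef_pos: [0.6317, -0.2873, 0.3656]
eef_rot: [-0.002, 0.831, 0.556, -0.001]
wrist_force: [-0.2, 1.0, -2.1]
width: 0.129
grip_force: 81.8
shift [-0.0055  0.001   0.1671]
tool y at -22.3 turn frac 0.0021 q6 -0.135
0.13057588990738458
```

View pics/c2.png

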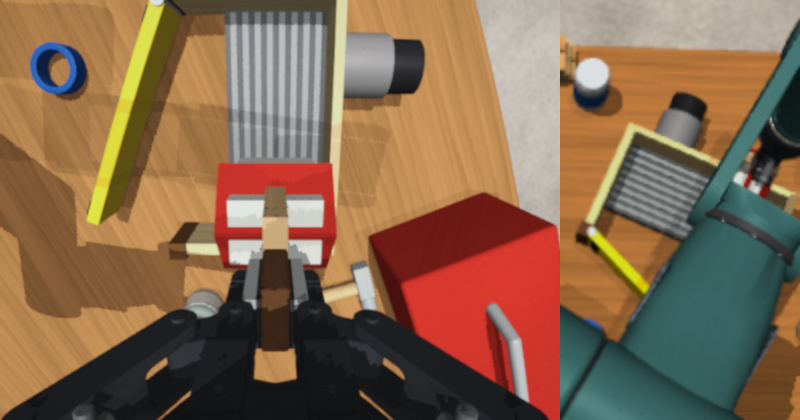

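The house is held upright. Deck corners are at (226,12) and (327,12), and the hinge dot is at (157,2). Refitting the bay.

```bash
python3 - <<'E'
from h import *
c=lambda x,y:(x/3+150,y/3+110)
by=fit([('w_bay2',226,12,-.067,.15,.025),('w_bay2',327,12,.067,.15,.025),('w_bay2',157,2,-.135,.15,.085),('w_rack',321,312,-.135,.15,.085),('w_bay',338,179,-.067,-.15,.025),('w_bay',435,178,.067,-.15,.025)],[.64,-.25,-.4])
t=loc(by,[0,-.05,.2]);go(t,np.degrees(by[2]))
E
```

```text
pose [ 0.6494 -0.2462] -22.06 res [[-1.3, 0.3], [0.7, -0.6], [1.0, -0.8], [-0.8, -0.7], [2.5, 2.1], [-3.0, 0.2]]
shift [-0.0066  0.0015  0.1671]
tool y at -22.3 turn frac -0.0062 q6 -0.135
```

```bash
python3 -m pendant '[1,-0.006,0.001,0.05,0, 1,-0.006,0.001,0.09,0, 1,-0.006,0.001,0.13,0, 1,-0.006,0.001,0.16,0, 1,-0.006,0.001,0.178,0, 1,-0.006,0.001,0.178,0, 1,-0.006,0.001,0.178,0]'; python3 -m pendant '[1,0,0,0.004,0, 1,0,0,0.004,0, 1,0,0,0.004,0]'
```

```text
t: 7.25
eef_pos: [0.6314, -0.2928, 0.1908]
eef_rot: [0.0, 0.831, 0.557, 0.0]
wrist_force: [0.1, 0.4, -1.5]
width: 0.125
grip_force: 81.8
t: 7.55
eef_pos: [0.6315, -0.2942, 0.1872]
eef_rot: [0.001, 0.831, 0.556, 0.0]
wrist_force: [-1.0, 0.8, -2.9]
width: 0.129
grip_force: 81.8
```

```bash
python3 -m pendant '[1,0,0,0.003,0, 1,0,0,0.003,0, 1,0,0,0.003,0]';python3 -m pendant '[1,0,0,0.003,0, 1,0,0,0.003,0, 1,0,0,0.003,0]'
```

```text
t: 7.85
eef_pos: [0.6309, -0.2941, 0.183]
eef_rot: [-0.0, 0.831, 0.556, -0.0]
wrist_force: [-0.4, 0.6, -1.7]
width: 0.133
grip_force: 81.8
t: 8.15
eef_pos: [0.6317, -0.2942, 0.182]
eef_rot: [0.001, 0.831, 0.556, 0.001]
wrist_force: [-1.1, 1.4, 7.1]
width: 0.128
grip_force: 83.3
```

```bash
python3 -m pendant '[0.4,0,0,0,0, 0.4,0,0,0,0, 0.4,0,0,0,0, 0.4,0,0,-0.05,0, 0.4,0,0,-0.1,0, 0.4,0,0,-0.13,0, 0.4,0,0,-0.13,0]'; python3 -c "
from h import *
snap('wrist','w_p1')
go(loc([.6158,.2417,np.radians(16.4)],[0,.1,.3]),16.4)"
```

```text
t: 8.85
eef_pos: [0.6337, -0.2956, 0.3166]
eef_rot: [0.005, 0.831, 0.556, 0.002]
wrist_force: [-0.0, -0.5, 0.2]
width: 0.598
grip_force: 0.0
shift [ 0.5676 -0.2829  0.0112]
tool y at -22.4 turn frac -0.8628 q6 -0.144
```

```bash
python3 -m pendant '[0.4,0.567,-0.283,0,-0.863, 0.4,0.567,-0.283,0,-0.863, 0.4,0.567,-0.283,0,-0.863, 0.4,0.567,-0.283,0,-0.863, 0.4,0.567,-0.283,0,-0.863, 0.4,0.567,-0.283,0,-0.863, 0.4,0.567,-0.283,0,-0.863, 0.4,0.567,-0.283,0,-0.863]';  python3 -c "
from h import *
go(loc([.6158,.2417,np.radians(16.4)],[0,.1,.3]),16.4)"
```

```text
t: 9.7
eef_pos: [0.6011, 0.1068, 0.3082]
eef_rot: [-0.001, 0.599, 0.801, -0.001]
wrist_force: [0.3, -0.1, 0.4]
width: 0.6
grip_force: 0.0
shift [0.2253 0.0523 0.0082]
tool y at 16.4 turn frac 0.0 q6 -0.224
```

View pics/w_p1.png

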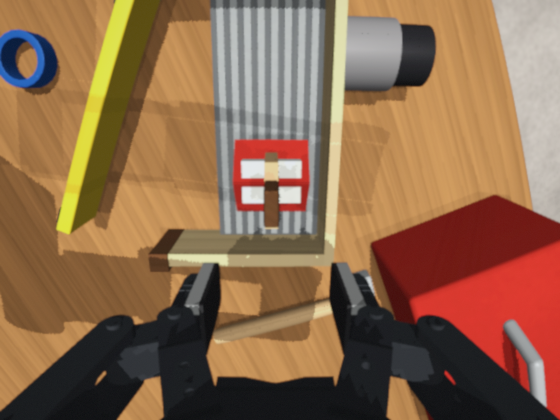

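White stands upright on the deck at (271,185), fully on the slats. Next, green.

```bash
python3 -m pendant '[0.4,0.19,0.045,0,0, 0.4,0.19,0.045,0,0, 0.4,0.19,0.045,0,0, 0.4,0.19,0.045,0,0, 0.4,0.19,0.045,0,0, 0.4,0.19,0.045,0,0, 0.4,0.19,0.045,0,0]';  python3 -c "
from h import *
go(loc([.6158,.2417,np.radians(16.4)],[0,.1,.199]),16.4)"
```

```text
t: 10.4
eef_pos: [0.5916, 0.2986, 0.3089]
eef_rot: [-0.0, 0.599, 0.801, -0.001]
wrist_force: [-0.1, -0.6, 0.2]
width: 0.599
grip_force: 0.0
shift [0.0386 0.0074 0.1099]
tool y at 16.4 turn frac -0.0006 q6 0.078
```

```bash
python3 -m pendant '[0.4,0.039,0.007,0,0, 0.4,0.039,0.007,0.02,0, 0.4,0.039,0.007,0.06,0, 0.4,0.039,0.007,0.09,0, 0.4,0.039,0.007,0.109,0, 0.4,0.039,0.007,0.109,0, 0.4,0.039,0.007,0.109,0]';  python3 -c "
from h import *
go(loc([.6158,.2417,np.radians(16.4)],[0,.1,.199]),16.4)"; python3 -m pendant '[1,0,0,0,0, 1,0,0,0,0, 1,0,0,0,0, 1,0,0,0,0, 1,0,0,0,0]' 80
```

```text
t: 11.1
eef_pos: [0.5881, 0.3379, 0.2014]
eef_rot: [-0.0, 0.6, 0.8, -0.0]
wrist_force: [1.2, 0.5, 1.5]
width: 0.597
grip_force: 0.0
shift [-0.0001 -0.0006  0.0024]
tool y at 16.3 turn frac -0.0021 q6 0.135
t: 11.6
eef_pos: [0.5883, 0.3395, 0.2028]
eef_rot: [0.001, 0.599, 0.801, 0.001]
wrist_force: [-1.4, -1.3, 5.5]
width: 0.125
grip_force: 78.1
```

```bash
python3 -m pendant '[1,0,0,-0.01,0, 1,0,0,-0.021,0, 1,0,0,-0.021,0, 1,0,-0.03,-0.021,0, 1,0,-0.06,-0.022,0, 1,0,-0.09,-0.022,0, 1,0,-0.09,-0.022,0, 1,0,-0.09,-0.05,0]'; python3 -m pendant '[1,0,0,-0.04,0, 1,0,0,-0.08,0, 1,0,0,-0.12,0, 1,0,0,-0.12,0, 1,0,0,-0.12,0]'; python3 -c "
from h import *
by=[.6494,-.2462,np.radians(-22.06)]
t=loc(by,[0,.05,.37]);print(t); go(t,-22.06);print(env.observe()['width'])"
```

```text
t: 12.4
eef_pos: [0.4981, 0.3126, 0.248]
eef_rot: [-0.002, 0.599, 0.801, -0.003]
wrist_force: [0.7, -0.5, -2.2]
width: 0.128
grip_force: 79.5
t: 12.9
eef_pos: [0.5022, 0.3142, 0.3722]
eef_rot: [0.001, 0.599, 0.801, 0.001]
wrist_force: [-0.3, 0.4, -2.4]
width: 0.127
grip_force: 79.5
[ 0.66817887 -0.19986045  0.37      ]
shift [-0.54   0.014  0.002]
tool y at 16.4 turn frac 0.8548 q6 0.156
0.1266329451388212
```

```bash
python3 -m pendant '[1,-0.1,-0.03,-0.01,0.17, 1,-0.2,-0.03,-0.01,0.34, 1,-0.3,-0.03,-0.01,0.51, 1,-0.4,-0.01,-0.01,0.68, 1,-0.48,0.01,-0.01,0.855, 1,-0.54,0.014,0,0.855, 1,-0.54,0.014,0,0.855, 1,-0.54,0.014,0,0.855]';  python3 -c "
from h import *
by=[.6494,-.2462,np.radians(-22.06)]
t=loc(by,[0,.05,.37]); go(t,-22.06);print(env.observe()['width'])"
```

```text
t: 13.7
eef_pos: [0.6129, -0.0681, 0.3727]
eef_rot: [-0.001, 0.829, 0.559, -0.001]
wrist_force: [0.6, 1.5, -2.6]
width: 0.127
grip_force: 79.5
shift [-0.1014  0.1007  0.0023]
tool y at -22.1 turn frac -0.0003 q6 0.163
0.12707338730592935
```

```bash
python3 -m pendant '[1,-0.03,0.03,0,0, 1,-0.06,0.06,0,0, 1,-0.097,0.1,0,0, 1,-0.097,0.1,0,0, 1,-0.097,0.1,0.05,0, 1,-0.097,0.1,0.1,0, 1,-0.097,0.1,0.13,0, 1,-0.097,0.1,0.13,0]';  python3 -c "
from h import *
by=[.6494,-.2462,np.radians(-22.06)]
t=loc(by,[0,.05,.183]); go(t,-22.06);print(env.observe()['width'])"
```

```text
t: 14.5
eef_pos: [0.6647, -0.1916, 0.2369]
eef_rot: [-0.006, 0.829, 0.559, -0.004]
wrist_force: [-0.6, -0.5, -2.9]
width: 0.126
grip_force: 79.9
shift [-0.0064  0.0072  0.0538]
tool y at -22.1 turn frac -0.0002 q6 0.005
0.12610574739075558
```

```bash
python3 -m pendant '[1,0,0,0.02,0, 1,0,0,0.04,0, 1,0,0,0.045,0, 1,0,0,0.045,0]'; python3 -m pendant '[1,0,0,0.003,0, 1,0,0,0.003,0, 1,0,0,0.003,0]'; python3 -m pendant '[1,0,0,0.003,0, 1,0,0,0.003,0, 1,0,0,0.003,0]'
```

```text
t: 14.9
eef_pos: [0.6694, -0.1934, 0.2002]
eef_rot: [-0.0, 0.829, 0.559, -0.0]
wrist_force: [0.5, 0.5, -2.1]
width: 0.127
grip_force: 79.8
t: 15.2
eef_pos: [0.67, -0.1938, 0.1982]
eef_rot: [0.001, 0.829, 0.559, 0.0]
wrist_force: [0.2, -0.2, -2.3]
width: 0.128
grip_force: 79.8
t: 15.5
eef_pos: [0.6694, -0.1936, 0.1941]
eef_rot: [-0.0, 0.829, 0.559, -0.0]
wrist_force: [-0.2, 0.1, -2.5]
width: 0.128
grip_force: 79.8
```

```bash
python3 -m pendant '[1,0,0,0.004,0, 1,0,0,0.008,0, 1,0,0,0.008,0, 1,0,0,0.008,0]'; python3 -m pendant '[1,0,0,0.003,0, 1,0,0,0.003,0, 1,0,0,0.003,0]'; python3 -m pendant '[1,0,0,0.002,0, 1,0,0,0.002,0, 1,0,0,0.002,0]'
```

```text
t: 15.9
eef_pos: [0.6694, -0.1936, 0.1858]
eef_rot: [-0.0, 0.829, 0.559, -0.0]
wrist_force: [-0.1, 0.5, -2.0]
width: 0.129
grip_force: 79.8
t: 16.2
eef_pos: [0.6697, -0.1937, 0.1833]
eef_rot: [0.0, 0.829, 0.559, 0.0]
wrist_force: [0.4, 0.1, -1.3]
width: 0.129
grip_force: 80.0
t: 16.5
eef_pos: [0.6703, -0.1936, 0.1832]
eef_rot: [0.001, 0.829, 0.559, 0.001]
wrist_force: [-1.3, 1.5, 7.4]
width: 0.127
grip_force: 81.5
```

```bash
python3 -m pendant '[0.4,0,0,0,0, 0.4,0,0,0,0, 0.4,0,0,0,0, 0.4,0,0,-0.05,0, 0.4,0,0,-0.1,0, 0.4,0,0,-0.13,0, 0.4,0,0,-0.13,0, 0.4,0,0,-0.13,0]'; python3 -c "
from h import *
snap('wrist','w_p2')
crop('w_tab',20,15,140,140,4,'a'); 
a=cv2.imread('pics/a.png');b=cv2.imread('pics/w_p2.png')[:,:400]
cv2.imwrite('pics/c3.png',np.hstack([a[:420,:400],b]))
go([.381,-.165,.30],-22)"
```

```text
t: 17.3
eef_pos: [0.6698, -0.1938, 0.3118]
eef_rot: [0.001, 0.829, 0.559, 0.0]
wrist_force: [-0.2, -0.1, -0.0]
width: 0.602
grip_force: 0.0
shift [-0.0818 -0.2776  0.0106]
tool y at -22.1 turn frac -0.0016 q6 0.005
```

View pics/c3.png

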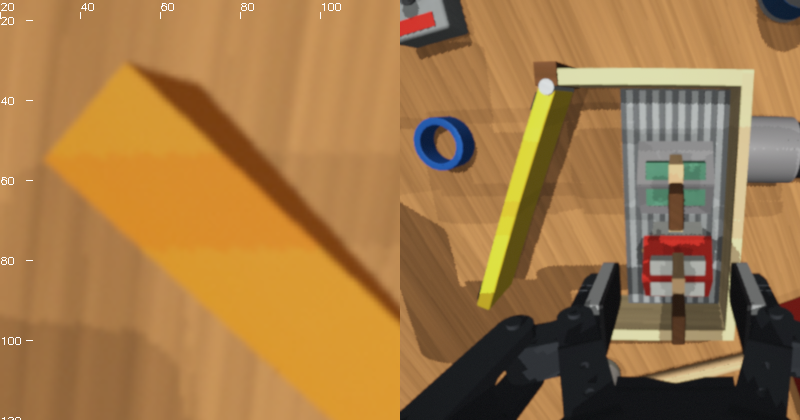

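Both houses stand upright on the deck. The wedge's shadow is widest at its upper-left end, so the heel is at the (.335,.32) end and the thin end points towards (.433,.242). Next is the gate.

```bash
python3 -m pendant '[1,-0.082,-0.278,0.01,0, 1,-0.082,-0.278,0.01,0, 1,-0.082,-0.278,0.01,0, 1,-0.082,-0.278,0.01,0, 1,-0.082,-0.278,0.01,0, 1,-0.082,-0.278,0.01,0, 1,-0.082,-0.278,0.01,0, 1,-0.082,-0.278,0.01,0]' 40; python3 -c "
from h import *
snap('wrist','w_g')
go([.381,-.165,.045],-22)"
```

```text
t: 18.15
eef_pos: [0.38, -0.1647, 0.3001]
eef_rot: [-0.001, 0.83, 0.558, -0.0]
wrist_force: [0.8, 0.6, 0.3]
width: 0.007
grip_force: 0.0
shift [ 0.000e+00 -1.000e-04  2.555e-01]
tool y at -22.1 turn frac -0.0022 q6 -0.19
```

View pics/w_g.png

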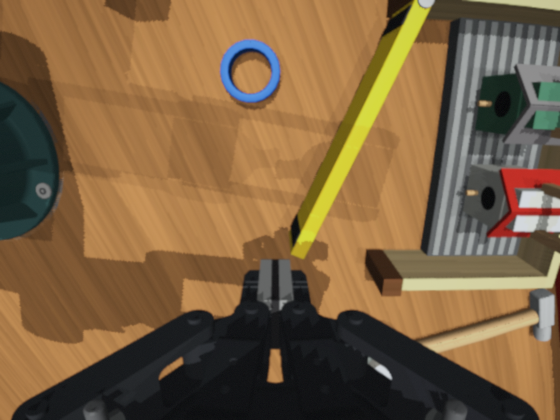

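```bash
python3 -c "
from h import *
st=pickle.load(open('pics/w_g.pkl','rb'))
print(w2px('wrist',[[.381,-.165,.085]],st))
g=px2w('wrist',[(418,0),(291,252),(306,258),(425,3)],.085,st);print(g)
d=(g[1]-g[0])[:2];d/=np.linalg.norm(d);print(np.degrees(np.arctan2(d[1],d[0])))
n=np.array([d[1],-d[0]]);print('dist of TCP from outer face',(np.array([.381,-.165])-g[1][:2])@n,(np.array([.381,-.165])-g[1][:2])@d)"
```

```text
[[276.85276447 178.40282207]]
[[ 0.57431623 -0.05198276  0.085     ]
 [ 0.36341369 -0.25223053  0.085     ]
 [ 0.37690456 -0.266093    0.085     ]
 [ 0.58009638 -0.05693102  0.085     ]]
-136.48446069758168
dist of TCP from outer face 0.05114942905188917 -0.07281606710576792
```

```bash
python3 -m pendant '[1,0,0,0.05,0, 1,0,0,0.1,0, 1,0,0,0.15,0, 1,0,0,0.2,0, 1,0,0,0.24,0, 1,0,0,0.255,0, 1,0,0,0.255,0, 1,0,0,0.255,0]'; python3 -m pendant '[1,0,0.015,0,0, 1,0,0.03,0,0, 1,0,0.045,0,0, 1,0,0.06,0,0, 1,0,0.075,0,0, 1,0,0.09,0,0, 1,0,0.09,0,0]'; python3 -c "
from h import *
st=env.observe();by=[.6494,-.2462,np.radians(-22.06)];d=st['eef_pos'][:2]-by[:2];c,s=np.cos(by[2]),np.sin(by[2]);print('bay',c*d[0]+s*d[1],-s*d[0]+c*d[1])"
```

```text
t: 19.0
eef_pos: [0.382, -0.1654, 0.0457]
eef_rot: [-0.0, 0.829, 0.559, -0.0]
wrist_force: [0.2, -0.6, -0.0]
width: 0.004
grip_force: 0.0
t: 19.7
eef_pos: [0.4683, -0.2009, 0.048]
eef_rot: [0.003, 0.829, 0.559, 0.001]
wrist_force: [0.0, -0.2, 1.1]
width: 0.002
grip_force: 0.0
bay -0.18482350081875068 -0.026064224313131226
```

```bash
python3 -m pendant '[1,0,0.008,0,0, 1,0,0.015,0,0, 1,0,0.015,0,0]'; python3 -m pendant '[1,0,0.005,0,0, 1,0,0.005,0,0]'; python3 -m pendant '[1,0,0.005,0,0, 1,0,0.005,0,0]'
```

```text
t: 20.0
eef_pos: [0.4797, -0.2054, 0.0467]
eef_rot: [0.001, 0.829, 0.559, 0.001]
wrist_force: [0.7, 1.2, -1.3]
width: -0.001
grip_force: 0.0
t: 20.2
eef_pos: [0.4836, -0.2068, 0.0463]
eef_rot: [0.0, 0.829, 0.559, 0.0]
wrist_force: [-0.3, -0.5, 0.2]
width: -0.003
grip_force: 0.2
t: 20.4
eef_pos: [0.4885, -0.2088, 0.0462]
eef_rot: [0.0, 0.829, 0.559, 0.0]
wrist_force: [1.3, -0.0, 0.5]
width: 0.001
grip_force: 0.0
```

```bash
for i in 1; do python3 -m pendant '[1,0,0.004,0,0, 1,0,0.004,0,0]'; python3 -m pendant '[1,0,0.003,0,0, 1,0,0.003,0,0]';python3 -m pendant '[1,0,0.003,0,0, 1,0,0.003,0,0]'; done; python3 -c "
from h import *
snap('wrist','w_g2')"
```

```text
t: 20.6
eef_pos: [0.4896, -0.209, 0.0459]
eef_rot: [-0.002, 0.829, 0.559, -0.001]
wrist_force: [-5.7, 1.3, 4.2]
width: -0.001
grip_force: 3.8
t: 20.8
eef_pos: [0.4896, -0.209, 0.0458]
eef_rot: [-0.004, 0.829, 0.559, -0.003]
wrist_force: [-11.8, 1.7, 12.4]
width: -0.003
grip_force: 8.2
t: 21.0
eef_pos: [0.4896, -0.209, 0.0456]
eef_rot: [-0.006, 0.829, 0.559, -0.004]
wrist_force: [-20.3, 2.4, 19.6]
width: -0.0
grip_force: 12.9
```

Contact force rises with no further motion, so the gate is shut at its stop. I'll back off and go to the wedge.

```bash
python3 -m pendant '[0,0,-0.02,0,0, 0,0,-0.05,0,0, 0,0,-0.05,-0.05,0, 0,0,-0.05,-0.1,0, 0,0,-0.05,-0.15,0, 0,0,-0.05,-0.2,0, 0,0,-0.05,-0.25,0, 0,0,-0.05,-0.27,0]'; python3 -c "
from h import *
snap('wrist','w_g3')
go([.39,.27,.32],51.5)"
```

```text
t: 21.85
eef_pos: [0.4527, -0.1943, 0.3216]
eef_rot: [0.004, 0.829, 0.559, 0.002]
wrist_force: [0.5, -0.3, 0.4]
width: 1.0
grip_force: 0.0
shift [ 0.407  -0.2333 -0.    ]
tool y at -22.1 turn frac -1.6345 q6 -0.161
```

```bash
python3 -m pendant '[0,0.407,-0.233,0,-1, 0,0.407,-0.233,0,-1, 0,0.407,-0.233,0,-1, 0,0.407,-0.233,0,-1, 0,0.407,-0.233,0,-1, 0,0.407,-0.233,0,-1, 0,0.407,-0.233,0,-1, 0,0.407,-0.233,0,-1]'; python3 -c "
from h import *
go([.39,.27,.32],51.5)"
```

```text
t: 22.7
eef_pos: [0.3958, 0.205, 0.3158]
eef_rot: [-0.0, 0.552, 0.834, -0.0]
wrist_force: [1.1, -0.2, 0.8]
width: 1.003
grip_force: 0.0
shift [ 0.0621  0.02   -0.0042]
tool y at 22.9 turn frac -0.6346 q6 -0.078
```

```bash
python3 -m pendant '[0,0.06,0.02,-0.005,-0.635, 0,0.06,0.02,-0.005,-0.635, 0,0.06,0.02,-0.005,-0.635, 0,0.06,0.02,-0.005,-0.635, 0,0.06,0.02,-0.005,-0.635, 0,0.06,0.02,-0.005,-0.635]'; python3 -c "
from h import *
_,st=snap('wrist','w_wedge');print(st['eef_pos'],w2px('wrist',[[.335,.32,.035],[.433,.242,0]],st))
a=cv2.imread('pics/w_wedge.png');b=cv2.imread('pics/w_g3.png')
cv2.imwrite('pics/c4.png',np.hstack([a[:,:470],b[:,230:]]))"
```

```text
t: 23.3
eef_pos: [0.3916, 0.266, 0.3207]
eef_rot: [-0.0, 0.33, 0.944, -0.0]
wrist_force: [0.5, 0.6, -0.5]
width: 1.005
grip_force: 0.0
[0.39159186 0.26598898 0.32070259] [[280.38345571 103.79952903]
 [279.77737929 195.03721574]]
```

View pics/c4.png

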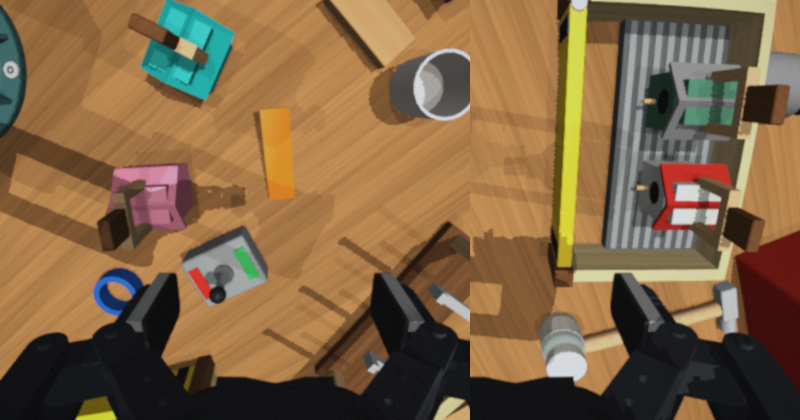

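```bash
python3 - <<'E'
from h import *
w=fit([('w_wedge',260,109,-.0625,-.018,.035),('w_wedge',289,107,-.0625,.018,.035),('w_wedge',267,199,.0625,-.018,.004),('w_wedge',293,197,.0625,.018,.004)],[.385,.28,-.67])
by=[.6494,-.2462,np.radians(-22.06)]
g=loc(w,[-.0625+.013,0,.012]);print('grip',g); go(g,np.degrees(w[2])+90)
b=cv2.imread('pics/w_g3.png');st=pickle.load(open('pics/w_g3.pkl','rb'))
# gate top: shut prediction vs yellow mask
print('pred gate top corners outer/inner free',w2px('wrist',[loc(by,[-.144,-.148,.085]),loc(by,[-.126,-.148,.085]),loc(by,[-.144,.1,.085]),loc(by,[-.126,.1,.085])],st).round(0).tolist())
h=cv2.cvtColor(b,cv2.COLOR_BGR2HSV);m=cv2.inRange(h,(25,150,150),(35,255,255))
for r in(60,150,240): x=np.where(m[r,250:450])[0]+250; print(r,x.min(),x.max())
E
```

```text
pose [0.3852 0.2756] -35.02 res [[-0.2, -0.4], [0.1, -0.3], [0.4, 0.3], [-0.3, 0.8]]
grip [0.34463919 0.30404838 0.012     ]
shift [0.0604 0.0006 0.3089]
tool y at 51.4 turn frac -0.0792 q6 -0.447
pred gate top corners outer/inner free [[319.0, 270.0], [333.0, 269.0], [328.0, 57.0], [345.0, 57.0]]
60 327 343
150 323 338
240 319 332
```

```bash
python3 -m pendant '[0.2,0.03,0,0.05,-0.08, 0.2,0.06,0.001,0.1,-0.08, 0.2,0.06,0.001,0.15,-0.08, 0.2,0.06,0.001,0.2,-0.08, 0.2,0.06,0.001,0.25,-0.08, 0.2,0.06,0.001,0.28,-0.08, 0.2,0.06,0.001,0.305,-0.08, 0.2,0.06,0.001,0.305,-0.08]'; python3 -c "
from h import *
_,st=snap('wrist','w_wedge2')
go([.3446,.3040,.011],54.98)
w=[.3852,.2756,np.radians(-35.02)];pr=w2px('wrist',[loc(w,[.0625,a,.004]) for a in(-.018,.018)]+[loc(w,[0,a,.0195]) for a in(-.018,.018)],st);print(pr.round(0).tolist())
h=cv2.cvtColor(cv2.imread('pics/w_wedge2.png'),cv2.COLOR_BGR2HSV);m=cv2.inRange(h,(12,180,190),(22,255,255))
n,l,s,c=cv2.connectedComponentsWithStats(m);i=1+s[1:,4].argmax();print(s[i]);ys,xs=np.where(l==i)
for r in range(s[i][1],s[i][1]+s[i][3],25): print(r,xs[ys==r].min(),xs[ys==r].max())"
```

```text
t: 24.15
eef_pos: [0.3434, 0.3025, 0.0134]
eef_rot: [-0.002, 0.301, 0.954, -0.003]
wrist_force: [-0.8, -1.2, 0.4]
width: 0.799
grip_force: 0.0
shift [0.0004 0.0006 0.0041]
tool y at 55.0 turn frac 0.0013 q6 -0.39
[[249.0, 427.0], [306.0, 427.0], [243.0, 369.0], [313.0, 369.0]]
[ 244  333   74   49 2625]
333 315 317
358 248 315
```

```bash
python3 -m pendant '[0.2,0,0,0.002,0, 1,0,0,0.002,0, 1,0,0,0.002,0, 1,0,0,0.002,0, 1,0,0,0.002,0, 1,0,0,0.002,0]' 80; python3 -m pendant '[1,0,0,-0.05,0, 1,0,0,-0.1,0, 1,0,0,-0.15,0, 1,0,0,-0.19,0, 1,0,0,-0.19,0, 1,0,0,-0.19,0]'; python3 -c "
from h import *
by=[.6494,-.2462,np.radians(-22.06)]
t=loc(by,[-.26,-.08,.2]);print(t,np.hypot(*t[:2]));go(t,-22.06+90)"
```

```text
t: 24.8
eef_pos: [0.3464, 0.3047, 0.0159]
eef_rot: [0.001, 0.3, 0.954, 0.001]
wrist_force: [-1.1, -0.9, 11.7]
width: 0.406
grip_force: 79.6
t: 25.4
eef_pos: [0.3459, 0.3044, 0.2055]
eef_rot: [0.001, 0.3, 0.954, 0.001]
wrist_force: [-0.6, -0.5, -1.7]
width: 0.394
grip_force: 81.1
[ 0.37838814 -0.22269318  0.2       ] 0.4390556168062461
shift [-0.3282 -0.4138  0.0046]
tool y at 55.1 turn frac -0.2852 q6 -0.39
```

```bash
python3 -m pendant '[1,-0.262,-0.183,0,0, 1,-0.262,-0.183,0,0, 1,-0.262,-0.183,0,0, 1,-0.262,-0.183,0,0, 1,-0.262,-0.183,0,0, 1,-0.262,-0.183,0,0, 1,-0.262,-0.183,0,0, 1,-0.262,-0.183,0,0]'; python3 -c "
from h import *
by=[.6494,-.2462,np.radians(-22.06)]
t=loc(by,[-.275,-.09,.2]);print(t,np.hypot(*t[:2]));go(t,-22.06+90)"
```

```text
t: 26.2
eef_pos: [0.4555, 0.0017, 0.2024]
eef_rot: [-0.001, 0.302, 0.953, -0.001]
wrist_force: [0.0, 0.0, -0.6]
width: 0.398
grip_force: 81.0
[ 0.3607305  -0.22632743  0.2       ] 0.425852788927964
shift [-0.0537 -0.241   0.0027]
tool y at 54.9 turn frac -0.2904 q6 -1.105
```

```bash
python3 -m pendant '[1,-0.054,-0.241,0,-0.29, 1,-0.054,-0.241,0,-0.29, 1,-0.054,-0.241,0,-0.29, 1,-0.054,-0.241,0,-0.29, 1,-0.054,-0.241,0,-0.29, 1,-0.054,-0.241,0,-0.29, 1,-0.054,-0.241,0,-0.29, 1,-0.054,-0.241,0,-0.29]'; python3 -c "
from h import *
by=[.6494,-.2462,np.radians(-22.06)]
_,st=snap('wrist','w_h'); im=cv2.imread('pics/w_h.png')
h=cv2.cvtColor(im,cv2.COLOR_BGR2HSV);m=cv2.inRange(h,(10,160,120),(22,255,255));print(m[300:].sum()//255)
t=loc(by,[-.275,-.09,.017]);go(t,-22.06+90); print(st['width'])"
```

```text
t: 27.0
eef_pos: [0.3617, -0.2223, 0.2032]
eef_rot: [-0.001, 0.189, 0.982, 0.001]
wrist_force: [-0.2, -0.1, -1.6]
width: 0.394
grip_force: 81.2
5814
shift [-0.0007 -0.0046  0.1864]
tool y at 68.3 turn frac 0.0069 q6 -1.906
0.39395473886997684
```

```bash
python3 -m pendant '[1,0,-0.003,0.05,0.007, 1,0,-0.003,0.1,0.007, 1,0,-0.003,0.15,0.007, 1,0,-0.003,0.172,0.007, 1,0,-0.003,0.172,0.007, 1,0,-0.003,0.172,0.007]'; python3 -m pendant '[1,0,0,0.004,0, 1,0,0,0.007,0, 1,0,0,0.007,0, 1,0,0,0.007,0]'
```

```text
t: 27.65
eef_pos: [0.3615, -0.2259, 0.0323]
eef_rot: [-0.001, 0.191, 0.982, 0.0]
wrist_force: [0.3, 0.1, -1.0]
width: 0.398
grip_force: 81.0
t: 28.05
eef_pos: [0.3614, -0.2274, 0.0258]
eef_rot: [0.001, 0.192, 0.981, -0.0]
wrist_force: [0.3, -0.1, -1.5]
width: 0.399
grip_force: 81.0
```

```bash
python3 -m pendant '[1,0,0,0.003,0, 1,0,0,0.006,0, 1,0,0,0.006,0, 1,0,0,0.006,0]'; python3 -m pendant '[1,0,0,0.003,0, 1,0,0,0.003,0, 1,0,0,0.003,0]';  python3 -c "
from h import *
snap('wrist','w_h2')
by=[.6494,-.2462,np.radians(-22.06)]
go(loc(by,[-.2065,-.09,.017]),-22.06+90)"
```

```text
t: 28.45
eef_pos: [0.3609, -0.2271, 0.019]
eef_rot: [-0.0, 0.192, 0.981, 0.0]
wrist_force: [-0.2, 0.2, -2.0]
width: 0.402
grip_force: 81.0
t: 28.75
eef_pos: [0.3612, -0.2272, 0.0161]
eef_rot: [0.0, 0.192, 0.981, 0.0]
wrist_force: [-0.2, 0.3, -0.8]
width: 0.4
grip_force: 81.1
shift [-0.0678  0.0007 -0.0009]
tool y at 67.8 turn frac -0.0021 q6 -1.908
```

View pics/w_h2.png

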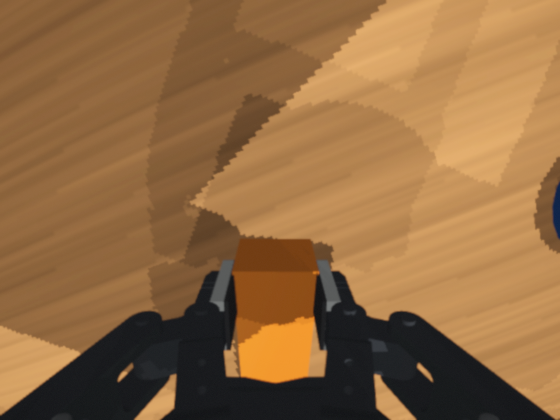

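The wedge is held squarely, heel towards the camera, at (276,255). I'll slide it under the gate.

```bash
python3 -m pendant '[1,-0.015,0,0.001,0, 1,-0.03,0,0.001,0, 1,-0.045,0,0.001,0, 1,-0.055,0,0.001,0, 1,-0.06,0,0.001,0, 1,-0.06,0,0.001,0]'; python3 -m pendant '[1,-0.005,0,0,0, 1,-0.005,0,0,0, 1,-0.005,0,0,0]'; python3 -m pendant '[1,-0.003,0,0,0, 1,-0.003,0,0,0, 1,-0.003,0,0,0]'
```

```text
t: 29.4
eef_pos: [0.4155, -0.2487, 0.0156]
eef_rot: [-0.001, 0.192, 0.981, 0.001]
wrist_force: [-3.3, 3.3, 10.6]
width: 0.402
grip_force: 83.6
t: 29.7
eef_pos: [0.4183, -0.2495, 0.0155]
eef_rot: [-0.003, 0.192, 0.981, 0.001]
wrist_force: [-7.8, 3.4, 15.2]
width: 0.4
grip_force: 84.3
t: 30.0
eef_pos: [0.4203, -0.2501, 0.0155]
eef_rot: [-0.004, 0.192, 0.981, 0.002]
wrist_force: [-10.4, 4.6, 17.9]
width: 0.402
grip_force: 84.4
```

```bash
python3 -m pendant '[1,-0.003,0,0,0, 1,-0.003,0,0,0, 1,-0.003,0,0,0]'; python3 -m pendant '[1,-0.003,0,0,0, 1,-0.003,0,0,0, 1,-0.003,0,0,0]'; python3 -m pendant '[1,-0.003,0,0,0, 1,-0.003,0,0,0, 1,-0.003,0,0,0]'
```

```text
t: 30.3
eef_pos: [0.4217, -0.2505, 0.0155]
eef_rot: [-0.005, 0.192, 0.981, 0.002]
wrist_force: [-13.1, 4.8, 20.5]
width: 0.399
grip_force: 85.0
t: 30.6
eef_pos: [0.4218, -0.2504, 0.0154]
eef_rot: [-0.007, 0.191, 0.981, 0.003]
wrist_force: [-21.2, 5.4, 28.4]
width: 0.398
grip_force: 85.9
t: 30.9
eef_pos: [0.4222, -0.2504, 0.0154]
eef_rot: [-0.009, 0.191, 0.981, 0.003]
wrist_force: [-27.2, 4.5, 35.0]
width: 0.395
grip_force: 86.7
```

```bash
python3 -m pendant '[1,0.006,0,0,0, 1,0.006,0,0,0, 0.2,0.006,0,0,0, 0.2,0.006,0,0,0, 0.2,0.006,0,0,0]'; python3 -m pendant '[0.2,0.03,0,0,0, 0.2,0.06,0,0,0, 0.2,0.06,0,0,0, 0.2,0.06,0,0,0]'; python3 -c "
from h import *
snap('wrist','w_j')
go(loc([.6494,-.2462,np.radians(-22.06)],[-.3,-.09,.03]),67.94)"
```

```text
t: 31.4
eef_pos: [0.4275, -0.2544, 0.0153]
eef_rot: [0.001, 0.192, 0.981, -0.0]
wrist_force: [-0.3, 0.0, 0.1]
width: 0.798
grip_force: 0.0
t: 31.8
eef_pos: [0.3714, -0.2315, 0.0152]
eef_rot: [0.0, 0.192, 0.981, -0.0]
wrist_force: [0.5, -0.8, 0.4]
width: 0.801
grip_force: 0.0
shift [ 0.038   0.001  -0.0147]
tool y at 67.8 turn frac -0.0024 q6 -1.899
```

```bash
python3 -m pendant '[1,0,0,-0.003,0, 1,0,0,-0.003,0, 1,0,0,-0.003,0, 1,0,0,-0.003,0, 1,-0.012,0,-0.003,0, 1,-0.024,0,-0.003,0, 1,-0.024,0,-0.003,0]'; python3 -m pendant '[1,-0.005,0,0,0, 1,-0.005,0,0,0, 1,-0.005,0,0,0]'; python3 -m pendant '[1,-0.004,0,0,0, 1,-0.004,0,0,0, 1,-0.004,0,0,0]'; python3 -m pendant '[1,-0.004,0,0,0, 1,-0.004,0,0,0, 1,-0.004,0,0,0]'
```

```text
t: 32.55
eef_pos: [0.3967, -0.2424, 0.0185]
eef_rot: [0.002, 0.192, 0.981, -0.001]
wrist_force: [0.1, -0.4, 0.1]
width: -0.002
grip_force: 0.0
t: 32.85
eef_pos: [0.3979, -0.242, 0.0181]
eef_rot: [-0.0, 0.192, 0.981, 0.0]
wrist_force: [0.8, -0.7, 0.3]
width: 0.002
grip_force: 0.0
t: 33.15
eef_pos: [0.3996, -0.2423, 0.0178]
eef_rot: [-0.002, 0.192, 0.981, 0.001]
wrist_force: [-4.7, 1.1, 2.3]
width: -0.001
grip_force: 2.4
t: 33.45
eef_pos: [0.3999, -0.2418, 0.0175]
eef_rot: [-0.005, 0.192, 0.981, 0.002]
wrist_force: [-12.6, 1.8, 8.9]
width: -0.002
grip_force: 6.2
```

```bash
python3 -m pendant '[1,-0.003,0,0,0, 1,-0.003,0,0,0, 1,-0.003,0,0,0]'; python3 -m pendant '[1,-0.002,0,0,0, 1,-0.002,0,0,0, 1,-0.002,0,0,0]'; python3 -m pendant '[1,0.03,0,0,0, 1,0.05,0,0,0, 1,0.05,0,-0.05,0, 1,0.05,0,-0.1,0, 1,0.05,0,-0.15,0, 1,0.05,0,-0.2,0, 1,0.05,0,-0.24,0, 1,0.05,0,-0.24,0]'; python3 -c "
from h import *
snap('wrist','w_j2'); snap('top','top3');snap('scene','scene3')
go([.42,-.1,.3],-22)"
```

```text
t: 33.75
eef_pos: [0.4002, -0.2414, 0.0172]
eef_rot: [-0.008, 0.191, 0.981, 0.003]
wrist_force: [-18.5, 2.3, 12.0]
width: 0.002
grip_force: 8.9
t: 34.05
eef_pos: [0.4003, -0.2412, 0.017]
eef_rot: [-0.009, 0.191, 0.981, 0.004]
wrist_force: [-21.9, 2.8, 14.3]
width: 0.001
grip_force: 10.9
t: 34.85
eef_pos: [0.3667, -0.2308, 0.2639]
eef_rot: [0.005, 0.192, 0.981, -0.003]
wrist_force: [0.6, -0.5, 1.2]
width: -0.002
grip_force: 0.0
shift [-0.0042  0.1398 -0.0423]
tool y at 67.8 turn frac 1.9964 q6 -1.906
```

The wedge held against 22 N without moving, with its heel at bay x≈-.222 and origin ≈-.159, as expected. I'll check numerically that the wedge and gate are still there, then go to the switch.

```bash
python3 -m pendant '[1,-0.004,0.14,-0.03,0.9, 1,-0.004,0.14,-0.03,0.9, 1,-0.004,0.14,-0.03,0.9, 1,-0.004,0.14,-0.03,0.9, 1,-0.004,0.14,-0.03,0.9, 1,-0.004,0.14,-0.03,0.9]'; python3 -c "
from h import *
go([.445,.05,.3],-12)"
```

```text
t: 35.6
eef_pos: [0.4193, -0.0988, 0.286]
eef_rot: [-0.002, 0.521, 0.853, -0.0]
wrist_force: [0.8, 0.4, 0.4]
width: 0.003
grip_force: 0.0
shift [ 0.1207  0.0908 -0.0139]
tool y at 27.2 turn frac 0.8708 q6 -0.867
```

```bash
python3 -m pendant '[1,0.12,0.09,-0.01,0.87, 1,0.12,0.09,-0.01,0.87, 1,0.12,0.09,-0.01,0.87, 1,0.12,0.09,-0.01,0.87, 1,0.12,0.09,-0.01,0.87, 1,0.12,0.09,-0.01,0.87, 1,0.12,0.09,-0.01,0.87]'; python3 - <<'E'
from h import *
im,st=snap('wrist','w_s'); h=cv2.cvtColor(im,cv2.COLOR_BGR2HSV)
P=w2px('wrist',[[.463,.117,.1],[.463,.113,.045]],st);print('pred knob',P.round(0).tolist())
u,v=P[0].astype(int); 
for nm,lo,hi in(('green',(45,150,80),(75,255,255)),('red',(0,170,120),(6,255,255))):
    n,l,s,c=cv2.connectedComponentsWithStats(cv2.inRange(h,lo,hi)[max(0,v-130):v+130,u-130:u+130]);i=1+s[1:,4].argmax(); p=c[i]+[u-130,max(0,v-130)];print(nm,p.round(0),s[i][4],px2w('wrist',[p],.046,st).round(4))
m=cv2.inRange(h,(0,0,0),(180,255,45))[v-25:v+25,u-25:u+25];n,l,s,c=cv2.connectedComponentsWithStats(m);i=1+s[1:,4].argmax();p=c[i]+[u-25,v-25];print('knob',p,s[i],px2w('wrist',[p],.1,st).round(4))
go([.4526,.068,.085],-12)
E
```

```text
t: 36.3
eef_pos: [0.4442, 0.0477, 0.2966]
eef_rot: [-0.001, 0.775, 0.632, -0.001]
wrist_force: [-0.0, 0.0, 0.3]
width: 0.002
grip_force: 0.0
pred knob [[281.0, 110.0], [281.0, 113.0]]Traceback (most recent call last):
  File "<stdin>", line 6, in <module>
ValueError: attempt to get argmax of an empty sequence
```

```bash
python3 - <<'E'
from h import *
im=cv2.imread('pics/w_s.png');st=pickle.load(open('pics/w_s.pkl','rb')); h=cv2.cvtColor(im,cv2.COLOR_BGR2HSV)
for nm,lo,hi,z in(('green',(40,80,40),(85,255,255),.046),('red',(0,150,60),(7,255,255),.046),('red2',(173,130,60),(180,255,255),.046),('dark',(0,0,0),(180,255,50),.1)):
    n,l,s,c=cv2.connectedComponentsWithStats(cv2.inRange(h,lo,hi)[:240])
    for i in range(1,n):
        if s[i][4]>150: print(nm,c[i].round(1),s[i].tolist(),px2w('wrist',[c[i]],z,st).round(4).tolist())
E
```

```text
green [280.1  75. ] [258, 68, 45, 16, 674] [[0.4702, 0.1529, 0.046]]
red [279.2 141. ] [259, 135, 42, 13, 520] [[0.4549, 0.0824, 0.046]]
dark [462.5  41.9] [445, 0, 36, 86, 567] [[0.645, 0.147, 0.1]]
dark [280.3 110. ] [270, 100, 21, 21, 294] [[0.4626, 0.1175, 0.1]]
dark [124.4 145.2] [116, 139, 18, 15, 166] [[0.3011, 0.1171, 0.1]]
dark [393.5 217.1] [381, 200, 26, 36, 469] [[0.5602, -0.015, 0.1]]
```

```bash
python3 -c "
from h import *
go([.452,.0686,.085],-12.2)"; python3 -m pendant '[1,0.02,0.004,0.05,0, 1,0.02,0.004,0.1,0, 1,0.02,0.004,0.15,0, 1,0.02,0.004,0.19,0, 1,0.02,0.004,0.21,0, 1,0.02,0.004,0.21,0, 1,0.02,0.004,0.21,0]';  python3 -c "
from h import *
go([.4626,.1175,.085],-12.2)"
```

```text
shift [0.0224 0.0037 0.2119]
tool y at -11.6 turn frac 0.0124 q6 0.155
t: 37.05
eef_pos: [0.4532, 0.066, 0.0883]
eef_rot: [-0.0, 0.776, 0.631, -0.0]
wrist_force: [-0.2, -0.6, 0.9]
width: 0.001
grip_force: 0.0
shift [ 0.0523 -0.0013  0.0033]
tool y at -11.8 turn frac 0.0092 q6 0.199
```

```bash
python3 -m pendant '[1,0.015,-0.001,0.003,0, 1,0.025,-0.001,0.003,0, 1,0.033,-0.001,0.003,0, 1,0.04,-0.001,0.003,0, 1,0.047,-0.001,0.003,0, 1,0.051,-0.001,0.003,0, 1,0.051,-0.001,0.003,0]'; python3 - <<'E'
from h import *
im,st=snap('wrist','w_s2'); h=cv2.cvtColor(im,cv2.COLOR_BGR2HSV)
b=np.array([.212,.977]);k0=np.array([.4626,.1175])
for a in(0,.2,.3,.4,.45): print(a,w2px('wrist',[[*(k0+b*.055*np.sin(a)),.045+.055*np.cos(a)]],st).round(0)[0],end=' ')
n,l,s,c=cv2.connectedComponentsWithStats(cv2.inRange(h,(0,0,0),(180,255,50))[100:360,200:360])
for i in range(1,n):
    if s[i][4]>200: print('dark',c[i].round(1)+[200,100],s[i].tolist())
print(np.dot(st['eef_pos'][:2]-k0,b),st['wrist_force'],np.dot(st['wrist_force'][:2],b))
E
```

```text
t: 37.75
eef_pos: [0.4632, 0.1168, 0.0853]
eef_rot: [0.0, 0.776, 0.631, 0.0]
wrist_force: [2.6, -4.0, 0.9]
width: -0.003
grip_force: 1.8
0 [275. 293.] 0.2 [275. 269.] 0.3 [275. 257.] 0.4 [275. 244.] 0.45 [275. 237.] dark [275.2 247.4] [51, 118, 49, 83, 2090]
dark [277.5 330.7] [0, 183, 160, 77, 8189]
-0.0005459285899250383 [ 2.58979813 -4.04785375  0.90171244] -3.4057159124954346
```

```bash
python3 -m pendant '[1,0,0,0,0, 1,0,0,0,0, 1,0,0,0,0, 1,0,0,0,0, 1,0,0,0,0, 1,0,0,0,0, 1,0,0,0,0, 1,0,0,0,0]'; python3 -m pendant '[1,-0.015,0,0,0, 1,-0.03,0,0,0, 1,-0.045,0,0,0, 1,-0.06,0,0,0, 1,-0.06,0,-0.05,0, 1,-0.06,0,-0.1,0, 1,-0.06,0,-0.15,0, 1,-0.06,0,-0.2,0]'; python3 - <<'E'
from h import *
im,st=snap('wrist','w_s3'); h=cv2.cvtColor(im,cv2.COLOR_BGR2HSV)
n,l,s,c=cv2.connectedComponentsWithStats(cv2.inRange(h,(0,0,0),(180,255,50))[:240])
for i in range(1,n):
    if s[i][4]>200: print('dark',c[i].round(1),px2w('wrist',[c[i]],.1,st).round(4))
snap('top','top4');snap('scene','scene4')
a=cv2.resize(cv2.imread('pics/top4.png')[100:260,270:420],None,fx=3.2,fy=3.2,interpolation=cv2.INTER_CUBIC);b=cv2.resize(cv2.imread('pics/scene4.png')[170:320,120:270],(320,320))
c=np.zeros((512,800,3),np.uint8);c[:,:480]=a;c[:320,480:]=b;cv2.imwrite('pics/c5.png',c)
E
```

```text
t: 38.6
eef_pos: [0.4627, 0.1167, 0.0852]
eef_rot: [-0.0, 0.776, 0.631, 0.0]
wrist_force: [1.8, -3.8, 1.2]
width: -0.002
grip_force: 1.8
t: 39.4
eef_pos: [0.4489, 0.0589, 0.2867]
eef_rot: [-0.001, 0.776, 0.631, -0.0]
wrist_force: [1.7, 0.2, -0.1]
width: -0.002
grip_force: 0.0
dark [461.3  46.6] [[0.6436 0.1533 0.1   ]]
dark [277.7 123.3] [[0.4628 0.1177 0.1   ]]
dark [392.5 227.2] [[ 0.5598 -0.0108  0.1   ]]
```

View pics/c5.png

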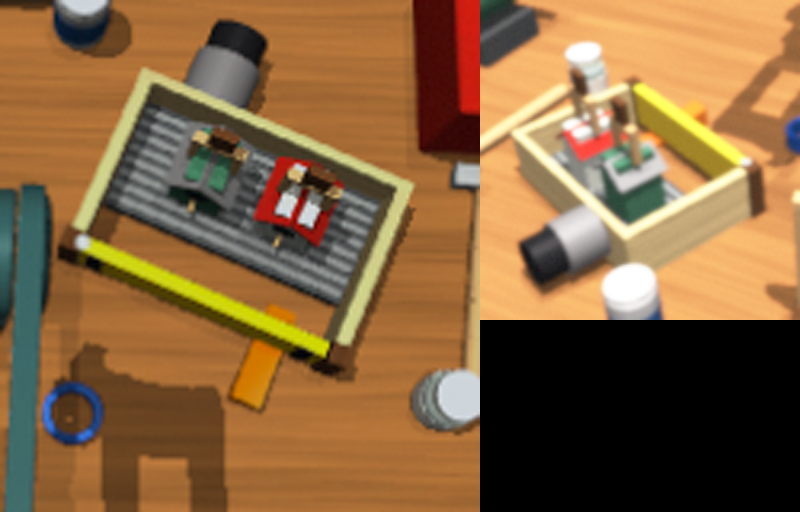

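The houses stand upright on the deck, at (205,165) and (297,200). The gate is shut with the wedge under its free half, at (262,355), and the knob is back at centre. The robot is clear, so I'm handing in.

```bash
python3 -c "
from workcell import env
print(env.sign_off())"
```

```text
the job is handed in; nothing more can be done
None
```

The job is handed in, with no verdict shown yet: the white and green houses (blue was absent) stand upright on the deck, the gate is shut with the wedge jammed under it, and the switch was held to green for about a second and sprang back to centre.

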